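Slide a parcel down the guide lane onto the scale and print its label

TASK

Weigh the parcel that waits on the scale's loading deck: with the fingertips push it along the deck, between the two guide rails, until it stands wholly on the steel weighing platter; neither the parcel nor the hand may touch a rail, and the parcel is slid, never lifted or tipped. Then take the hand off the parcel and, while it stands on the platter, press the console's long bar-shaped print key all the way down and let it up again. Leave the two small round keys and everything else on the desk alone.

Things in the scene. Friction and masses are not known exactly. Their poses are not given: they have to be found in the camera images.
- parcel: the parcel: sealed cardboard carton, 130 long (its x) x 96 wide (its y) x 72 high, 0.3 to 0.7 kg; origin at the centre of its underside, z up. It starts on the loading deck before the rails, up to 20 mm off the lane's centre line and up to about 12 degrees askew, its x pointing roughly down the lane
- scale: slide-on parcel scale, fixed to the desk, 520 long overall. Origin on the desk on the lane's centre line; its x points down the lane from the loading deck to the platter, its y to the left seen along the lane, z up. Deck top and platter top are level, 45 above the desk
- deck: grey loading deck, the flat plate on which the parcel starts: 342 long x 180 wide, from x = -280 to +62 in the scale's frame, top at z = 45, a 3 mm gap to the platter. Its origin coincides with the scale's
- platter: steel weighing platter at the lane's far end, 170 along the lane x 150 across, x = 65 to 235 in the scale's frame; it does not visibly sink. Origin at the centre of its top, axes as the scale's
- platter_center (a point): centre of the platter's top face, axes as the scale's
- lane_mouth (a point): point on the deck's top, on the lane's centre line, where the straight part of the rails begins (x = -20 in the scale's frame)
- rail_left: guide rail on the lane's left (+y): aluminium bar 5 thick, its lower edge 8 and upper edge 26 above the deck top, inner face at y = +60, so that the lane is 120 wide (the parcel has 12 on each side). Straight from x = -20 to +235 in the scale's frame; before that a lead-in flares outwards to about y = +76 at x = -60. Held from outside by three brackets that reach y = +101 and end 20 above deck height. Its origin coincides with the scale's
- rail_right: guide rail on the lane's right (-y), mirror image of the left one
- console: weighing console on the desk beyond the platter's end: grey keypad 156 wide (its y) x 117 deep, keypad top 30 above the desk, with a tilted display behind the keys (towards its +x) that rises to about 76. Origin at the centre of its underside; the keys stand 26 from it towards -x
- print_key (a joint): travel of the print key: 0 up, 0.004 m fully down; sprung, about 1 N to start and 4 N at full travel; comes up by itself
- print_key_top (a point): centre of the top of the print key: white bar 38 (console y) x 22, 38 above the desk, standing by itself at the console's -y side; press straight down
- zero_key (a joint): travel of the inner small round key (0 up, 0.004 m down, sprung as the print key); leave alone
- zero_key_top (a point): top of the inner small round key, 14 across, 66 to the +y side of the print key
- unit_key (a joint): travel of the outer small round key (0 up, 0.004 m down); leave alone
- unit_key_top (a point): top of the outer small round key, 14 across, 94 to the +y side of the print key
- stapler: stapler, 125 long x 34 x 48 high, beside the scale (mm); origin at the centre of its underside; leave alone
- tape_roll: roll of brown packing tape lying flat, 96 across, 48 high, beside the scale (mm); origin at the centre of its underside; leave alone
- stamp: rubber stamp, 60 x 30 foot with a wooden knob, 68 high, beside the scale (mm); origin at the centre of its underside; leave alone
- small_carton: another small cardboard carton, 85 x 60 x 40 high, on the desk beside the scale's loading deck; not the parcel to weigh (mm); origin at the centre of its underside; leave alone
- mug: white mug, 80 across, 92 high, on the desk (mm); origin at the centre of its underside; leave alone
- bear: toy bear figure, 72 across, 89 high, on the desk behind the console (mm); origin at the centre of its underside; leave alone
- mouse: black computer mouse, 105 x 62 x 30 high, on the desk to the robot's right (mm); origin at the centre of its underside; leave alone
Things that resemble listed ones, but are neither listed nor needed, are in the scene too. Leave any blue look-alike of the parcel alone.

How it is judged:
By the outcome, as a careful person would: the job done as asked, in the order asked, and still so for the second after the job is handed in, with the robot touching nothing.
It also fails if it takes over 72 s, if anything falls off the work surface, if the arm or the gripper's body presses on something with over 40 N, if the wrist force passes 120 N, or if a joint passes its speed limit or range.

ROBOT

A 6-joint arm with a two-finger parallel gripper is mounted at the origin on the work surface. World frame = base frame: x ahead of the robot, y to its left, z up, the work surface at z = 0. Lengths are in m, angles in rad, forces in N, time in s.
With the tool pointing down it reaches from about 0.225 to 0.875 m from the base axis. Payload 3.4 kg.
Tool frame: the origin (TCP) lies between the finger pads; the fingertips stand 8 mm ahead of it and the grasp point (between the pads) lies 11 mm behind it; z points along the fingers, y is the line along which they close (so a half turn about z gives the same grasp; the last joint's range is limited). The gripper opens to 85 mm and grips with 20 to 120 N. Pads are 22 mm wide; open, the fingers measure 114 mm over their backs; the gripper's body (76 mm by 85 mm) begins 54 mm behind the grasp point. The pads swing forward as they close: fully open they stand 13 mm farther back than shut.
Start: joints at [-1.226, 0.276, 1.505, -0, 1.361, -0.121], TCP at [0.258, -0.514, 0.239] pointing down, gripper open.
Joint ranges: [-2.89, 2.89], [-0.75, 2.08], [0.22, 2.7], [-1.18, 4.32], [0.11, 2.71], [-2.7, 2.7]. Speed limits (rad/s): [2.57, 2.57, 3.14, 3.14, 3.14, 3.14].

INTERFACE

Orientations are given as a unit quaternion [w, x, y, z].
In Python, from rig import manip gives the robot as it stands.
- The arm moves only by the tool move_arm, never from a script. Its argument "deltas" is a list that holds one entry, the list of rows, each a list of 5 numbers: the shift along the tool's x, y, z normalised to -1 to 1, where 1 is 80 cm, then the turn about the tool's z normalised to -1 to 1, where 1 is 120 degrees, then the closure, from -1 (fully open) to 1 (shut). In form: [[[tx, ty, tz, twist, grip], ...]]. A call has 1 to 12 rows; each row is the pose to reach, as a shift and turn from the pose commanded when the call began, along the tool's axes at that moment; what a row does not reach only later rows make up. A row lasts 1/10 s, in which the tool goes at most 50 mm and 8.59 degrees, less where a joint would pass 70% of its speed; a pose out of reach is approached as far as the arm can. A call with a number of a shift or a turn outside -1 to 1 is refused whole. A call with a gripper value outside its range is refused whole. The fingers move at their own pace and stop on an object; "squeeze" is the grip in N (left out, the last holds). Time passes only in rows, so rows that repeat a pose let the fingers close. It gives the time, the measured TCP pose, the force, the opening and the grip force at its end, in the units of the state.
- manip.get_state(): the state, without advancing time (a new reading comes with each control period).
- manip.get_image(name): name is "side" or "top"; returns the picture (480x640x3 uint8, red, green, blue); there is no depth.
- manip.camera_params(name): a dict with "fx", "fy", "cx", "cy" (pixels), "dist" ([k1, k2, p1, p2, k3] as OpenCV has them; the pictures are not rectified), "R" (3x3) and "t" (3): a world point X has camera coordinates R X + t. Camera axes: x right, y down, z forward; pixel columns grow to the right and rows downward; lengths in m; the calibration is good to about 2 mm. A picture is of the moment at which its call begins. camera_params takes no time and is no camera call.
- manip.sign_off(): hands the job in; it is judged then, once.
The state is a dict: "clock": time; "qpos": joint angles; "qd": joint speeds; "effort": joint torques, N m; "position": TCP position; "ee_rot": TCP orientation; "contact_force": force on the tool from outside, world axes, zero at the start; "moment": the same for the moment, N m; "width": finger opening in m; "gripper_force": force on a finger pad.
Only numpy, scipy, OpenCV 4.12 (cv2) and the standard library are available. Lean on these libraries where they do the work, as an engineer would, in place of code of your own. Each camera call takes 0.05 s, during which the arm holds its last target. There are 200 camera calls.

## Working session

There is one attempt and no reset: what is moved stays moved. The work goes in short steps, Python scripts to look and compute and a tool call to move; the robot and the scene stay as the last step left them, time stands still between calls to the robot, and variables do not carry over. Pictures are saved under pics/ and viewed, at most 10 in all, crops included, and the job is handed in when it is done.

Besides the shell and the picture viewer there is one more tool, called after ">>>" by a JSON object that holds its "name" and its "arguments", one argument or row to a line. move_arm: Moves the arm, as the interface text tells. Scaled input: -1 to 1 covers 80 cm each way for a shift and 120 degrees each way for a turn. Its arguments: {"type":"object","properties":{"deltas":{"type":"array","items":{"type":"array","items":{"type":"array","items":{"type":"number","minimum":-1,"maximum":1}}}},"squeeze":{"type":"number"}},"required":["deltas"]}

```bash
mkdir -p pics; cat > h.py <<'E'
import numpy as np, cv2
from rig import manip
def snap(n,f):
    im=manip.get_image(n); cv2.imwrite(f'pics/{f}.png',cv2.cvtColor(im,cv2.COLOR_RGB2BGR)); return im
def ray(n,px,z):
    c=manip.camera_params(n);K=np.array([[c['fx'],0,c['cx']],[0,c['fy'],c['cy']],[0,0,1.]])
    R=np.array(c['R']);t=np.array(c['t']).ravel()
    u=cv2.undistortPoints(np.array(px,float).reshape(-1,1,2),K,np.array(c['dist'],float)).reshape(-1,2)
    d=np.c_[u,np.ones(len(u))]@R; o=-R.T@t
    return o+d*((z-o[2])/d[:,2])[:,None]
def proj(n,X):
    c=manip.camera_params(n);K=np.array([[c['fx'],0,c['cx']],[0,c['fy'],c['cy']],[0,0,1.]])
    return cv2.projectPoints(np.array(X,float).reshape(-1,1,3),cv2.Rodrigues(np.array(c['R'],float))[0],np.array(c['t'],float),K,np.array(c['dist'],float))[0].reshape(-1,2)
E
python3 - <<'E'
from h import *
snap('top','t0');snap('side','s0')
for n in('top','side'):
    c=manip.camera_params(n);print(n,-np.array(c['R']).T@np.array(c['t']).ravel(),c['fx'])
s=manip.get_state();print(s['position'],s['ee_rot'],s['width'])
E
```

```text
top [ 0.45149673 -0.08345551  1.68015495] 516.3295680412135
side [0.01900226 1.1582113  1.07598839] 609.9758916359607
[ 0.25808152 -0.51328592  0.23852029] [-8.50943760e-04  9.73008595e-01  2.30767290e-01 -9.18669872e-05] 0.08530908003432787
```

View pics/t0.png

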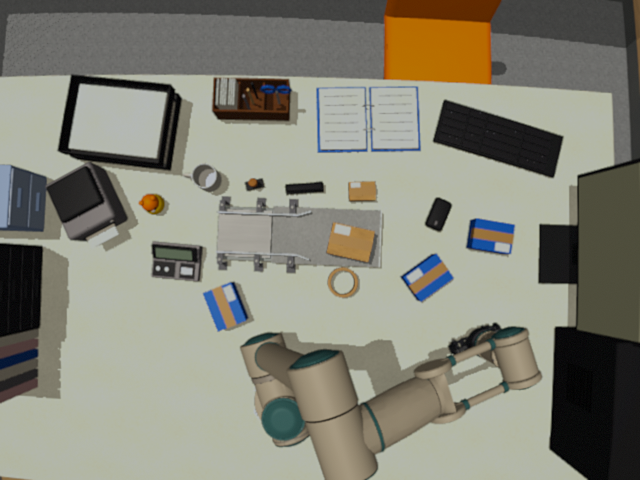

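View pics/s0.png

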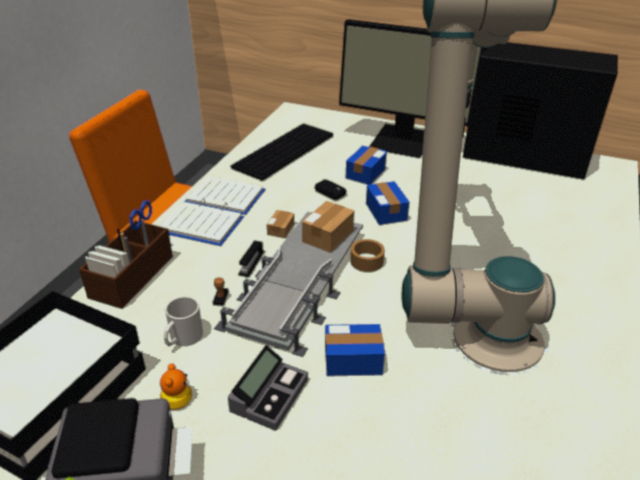

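The top picture shows the lane running left, with the platter at (245,232), the parcel at (352,242) and the console at (177,262). I'll enlarge that strip.

```bash
python3 - <<'E'
import cv2
i=cv2.imread('pics/t0.png')
cv2.imwrite('pics/t0c.png',cv2.resize(i[190:290,200:400],None,fx=4,fy=4,interpolation=cv2.INTER_CUBIC))
a=cv2.resize(i[235:290,145:210],None,fx=6,fy=6,interpolation=cv2.INTER_CUBIC)
s=cv2.imread('pics/s0.png');b=cv2.resize(s[340:430,222:312],None,fx=4,fy=4,interpolation=cv2.INTER_CUBIC)
import numpy as np
o=np.zeros((360,760,3),np.uint8);o[:330,:390]=a;o[:360,400:760]=b
cv2.imwrite('pics/t0d.png',o)
E
```

```text
(no output)
```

View pics/t0c.png

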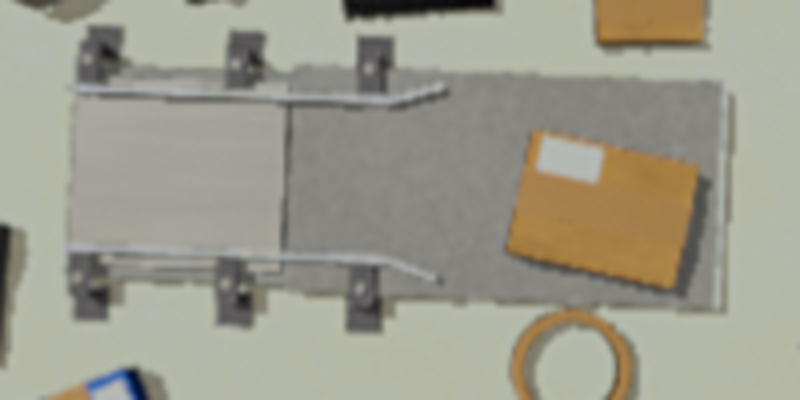

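View pics/t0d.png

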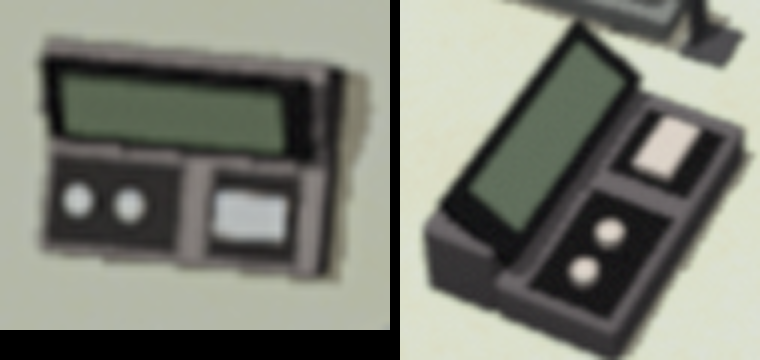

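```bash
python3 - <<'E'
from h import *
np.set_printoptions(precision=4,suppress=True)
f=lambda p,k,o:(np.array(p,float)+.5)/k-.5+o
T=lambda p,z:ray('top',f(p,4,[200,190]),z)
r=T([(72,89),(390,101),(70,247),(383,260)],.071);print('rails',r)
d=T([(722,82),(718,310),(290,104),(284,247)],.045);print('deck',d)
p=T([(533,130),(698,166),(672,290),(508,252)],.117);print('parcel',p,p.mean(0),np.linalg.norm(np.diff(p,axis=0),axis=1))
k=ray('top',f([(250,216),(129,206),(78,200)],6,[145,235]),.038);print('keys',k)
k2=ray('side',f([(666-400,148),(610-400,233),(584-400,270)],4,[222,340]),.038);print('keys side',k2)
a=(r[1]-r[0])+(r[3]-r[2]);print('rail dir',np.degrees(np.arctan2(-a[1],-a[0])))
E
```

```text
rails [[ 0.5997  0.2317  0.071 ]
 [ 0.5973 -0.0184  0.071 ]
 [ 0.4758  0.2285  0.071 ]
 [ 0.4729 -0.0168  0.071 ]]
deck [[ 0.6228 -0.2811  0.045 ]
 [ 0.4413 -0.2822  0.045 ]
 [ 0.595   0.0621  0.045 ]
 [ 0.4813  0.063   0.045 ]]
parcel [[ 0.5742 -0.1294  0.117 ]
 [ 0.5506 -0.2555  0.117 ]
 [ 0.4559 -0.2381  0.117 ]
 [ 0.4811 -0.1131  0.117 ]] [ 0.5155 -0.184   0.117 ] [0.1283 0.0962 0.1276]
keys [[0.4118 0.3324 0.038 ]
 [0.415  0.3984 0.038 ]
 [0.4172 0.4264 0.038 ]]
keys side [[0.4104 0.338  0.038 ]
 [0.4141 0.4027 0.038 ]
 [0.4164 0.4297 0.038 ]]
rail dir 89.39375057229292
```

The lane runs along world +y with its centre line at x≈0.535. The parcel's centre is at (0.516,-0.184), 18 mm left of the line and turned about 10° clockwise. I'll square it first by pushing on its left side, and start by moving to a point above that.

>>> {"name": "move_arm", "arguments": {
  "deltas": [
    [[0.374,-0.3,0,0.314,-0.2],[0.374,-0.3,0,0.314,-0.2],[0.374,-0.3,0,0.314,-0.2],[0.374,-0.3,0,0.314,-0.2],[0.374,-0.3,0,0.314,-0.2],[0.374,-0.3,0,0.314,-0.2],[0.374,-0.3,0,0.314,-0.2],[0.374,-0.3,0,0.314,-0.2],[0.374,-0.3,0,0.314,-0.2],[0.374,-0.3,0,0.314,-0.2],[0.374,-0.3,0,0.314,-0.2],[0.374,-0.3,0,0.314,-0.2]]
  ]
}}

```text
clock: 1.3
position: [0.4174, -0.1662, 0.2391]
ee_rot: [0.0, 0.995, -0.097, -0.0]
contact_force: [-0.3, 0.9, 0.1]
width: 0.0515
gripper_force: 0.0
```

>>> {"name": "move_arm", "arguments": {
  "deltas": [
    [[0,0,0.05,0,-0.2],[0,0,0.1,0,-0.2],[0,0,0.15,0,-0.2],[0,0,0.192,0,-0.2],[0,0,0.192,0,-0.2],[0,0,0.192,0,-0.2]]
  ]
}}

```text
clock: 1.9
position: [0.4177, -0.166, 0.0859]
ee_rot: [-0.0, 0.995, -0.097, -0.0]
contact_force: [0.5, -0.0, 0.7]
width: 0.0515
gripper_force: 0.0
```

```bash
cat >> h.py <<'E'
def plan(P):
    "world targets (x,y,z,headingdeg) -> rows"
    s=manip.get_state();p=np.array(s['position']);q=s['ee_rot'];h=2*np.arctan2(q[2],q[1])
    c,n=np.cos(h),np.sin(h);print('at',p.round(4),np.degrees(h).round(2),s['clock'])
    for t in P:
        d=np.array(t[:3])-p;a=(np.degrees(h)-t[3]+180)%360-180
        print(np.round([(d[0]*c+d[1]*n)/.8,(d[0]*n-d[1]*c)/.8,-d[2]/.8,a/120],4).tolist())
E
python3 - <<'E'
from h import *
# car model: COM moves along face normal while turning -11 -> -0.6 over 18 mm; tcp = com - 59mm*n
com=np.array([.5155,-.184]);P=[]
n=lambda a:np.array([np.cos(np.radians(a)),np.sin(np.radians(a))])
t=com-(.059+.004)*n(-11);P.append((*t,.085,-11))
N=9;a=-11.;P.append((*(com-.059*n(a)),.085,a))
for i in range(N):
    da=10.4/N;com=com+.0185/N*n(a+da/2);a+=da;P.append((*(com-.059*n(a)),.085,a))
plan(P);print(com)
E
```

```text
at [ 0.4177 -0.166   0.0859] -11.1 1.9
[0.0455, -0.0013, 0.0012, -0.0008]
[0.0505, -0.0013, 0.0012, -0.0008]
[0.0531, 0.0001, 0.0012, -0.0104]
[0.0557, 0.0015, 0.0012, -0.0201]
[0.0584, 0.0029, 0.0012, -0.0297]
[0.061, 0.0042, 0.0012, -0.0393]
[0.0637, 0.0054, 0.0012, -0.0489]
[0.0665, 0.0066, 0.0012, -0.0586]
[0.0692, 0.0078, 0.0012, -0.0682]
[0.072, 0.0088, 0.0012, -0.0778]
[0.0748, 0.0099, 0.0012, -0.0875]
[ 0.53388035 -0.18586701]
```

>>> {"name": "move_arm", "arguments": {
  "deltas": [
    [[0.02,0,0.001,0,-0.2],[0.04,-0.001,0.001,0,-0.2],[0.046,-0.001,0.001,0,-0.2],[0.05,-0.001,0.001,0,-0.2],[0.053,0,0.001,-0.01,-0.2],[0.056,0.0015,0.001,-0.02,-0.2]]
  ]
}}

```text
clock: 2.5
position: [0.46, -0.1743, 0.0852]
ee_rot: [-0.0, 0.997, -0.074, -0.001]
contact_force: [-3.8, 0.8, 1.9]
width: 0.0517
gripper_force: 1.6
```

>>> {"name": "move_arm", "arguments": {
  "deltas": [
    [[0.0024,0.0014,0,-0.01,-0.2],[0.005,0.0028,0,-0.02,-0.2],[0.0077,0.004,0,-0.03,-0.2],[0.0105,0.005,0,-0.0385,-0.2],[0.0132,0.006,0,-0.048,-0.2],[0.016,0.0072,0,-0.058,-0.2],[0.0188,0.0083,0,-0.0675,-0.2],[0.0188,0.0083,0,-0.0675,-0.2]]
  ]
}}

```text
clock: 3.3
position: [0.4764, -0.1839, 0.0849]
ee_rot: [0.0, 1.0, -0.004, 0.001]
contact_force: [-1.6, -1.0, 0.9]
width: 0.0514
gripper_force: 0.5
```

>>> {"name": "move_arm", "arguments": {
  "deltas": [
    [[-0.03,0,0,0,-0.2],[-0.08,0,0,0,-0.2],[-0.12,0,-0.05,0,-0.2],[-0.12,0,-0.1,0,-0.2],[-0.12,0,-0.1,0,-0.2]]
  ]
}}

```text
clock: 3.8
position: [0.383, -0.1851, 0.1698]
ee_rot: [0.004, 1.0, -0.005, 0.006]
contact_force: [0.6, -0.1, -0.2]
width: 0.0517
gripper_force: 0.0
```

```bash
python3 - <<'E'
from h import *
i=snap('top','t1')
i=cv2.imread('pics/t1.png')
cv2.imwrite('pics/t1c.png',cv2.resize(i[190:290,200:400],None,fx=4,fy=4,interpolation=cv2.INTER_CUBIC))
E
```

```text
(no output)
```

View pics/t1c.png

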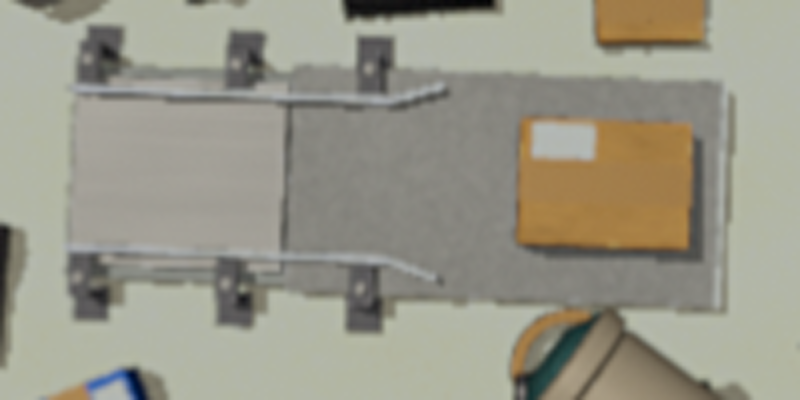

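The parcel now looks nearly square. Its corners in the crop are (519,118), (692,123), (689,249) and (518,245).

```bash
python3 - <<'E'
from h import *
f=lambda p,k,o:(np.array(p,float)+.5)/k-.5+o
p=ray('top',f([(519,118),(692,123),(689,249),(518,245)],4,[200,190]),.117)[:,:2];c=p.mean(0)
u=p[0]-p[1]+p[3]-p[2];print(p.round(4),c,np.degrees(np.arctan2(u[1],u[0])))
h=np.radians(89.3)
x=.5335
plan([(.40,-.31,.17,60),(x,-.315,.17,89.3),(x,-.315,.087,89.3)])
E
```

```text
[[ 0.5831 -0.1185]
 [ 0.5832 -0.2502]
 [ 0.4874 -0.2502]
 [ 0.4867 -0.1205]] [ 0.53507201 -0.18486462] 90.18989757810182
at [ 0.3821 -0.1843  0.1677] -0.52 3.85
[0.0238, 0.1569, -0.0029, -0.5043]
[0.1907, 0.1616, -0.0029, -0.7485]
[0.1907, 0.1616, 0.1008, -0.7485]
```

>>> {"name": "move_arm", "arguments": {
  "deltas": [
    [[0.024,0.06,0,-0.07,-0.2],[0.024,0.11,0,-0.14,-0.2],[0.024,0.157,0,-0.21,-0.2],[0.08,0.16,0,-0.28,-0.2],[0.14,0.1616,0,-0.35,-0.2],[0.19,0.1616,0,-0.42,-0.2],[0.19,0.1616,0,-0.49,-0.2],[0.19,0.1616,0,-0.56,-0.2],[0.19,0.1616,0,-0.63,-0.2],[0.19,0.1616,0,-0.7,-0.2],[0.19,0.1616,0,-0.7485,-0.2],[0.19,0.1616,0,-0.7485,-0.2]]
  ]
}}

```text
clock: 5.05
position: [0.5309, -0.3129, 0.1631]
ee_rot: [-0.001, 0.711, 0.703, 0.0]
contact_force: [0.5, 0.5, 0.8]
width: 0.0515
gripper_force: 0.0
```

>>> {"name": "move_arm", "arguments": {
  "deltas": [
    [[0,0,0.05,0,-0.2],[0,0,0.1,0,-0.2],[0,0,0.1,0,-0.2],[0,0,0.1,0,-0.2]]
  ]
}}

```text
clock: 5.45
position: [0.5304, -0.313, 0.0842]
ee_rot: [-0.001, 0.712, 0.703, -0.0]
contact_force: [0.3, 0.6, -0.0]
width: 0.0516
gripper_force: 0.0
```

```bash
python3 - <<'E'
from h import *
L=lambda y:.5355+.0105*(y+.001)
plan([(L(y),y,.088,89.4) for y in (-.264,-.262,-.19,-.12,-.06,0.02,.07)])
E
```

```text
at [ 0.5304 -0.313   0.0842] 89.27 5.45
[0.0613, 0.0022, -0.0048, -0.0011]
[0.0638, 0.0022, -0.0048, -0.0011]
[0.1538, 0.002, -0.0048, -0.0011]
[0.2413, 0.0018, -0.0048, -0.0011]
[0.3163, 0.0016, -0.0048, -0.0011]
[0.4163, 0.0014, -0.0048, -0.0011]
[0.4788, 0.0012, -0.0048, -0.0011]
```

>>> {"name": "move_arm", "arguments": {
  "deltas": [
    [[0.03,0.002,-0.005,-0.001,-0.2],[0.05,0.002,-0.005,-0.001,-0.2],[0.06,0.002,-0.005,-0.001,-0.2],[0.065,0.002,-0.005,-0.001,-0.2],[0.07,0.002,-0.005,-0.001,-0.2],[0.078,0.002,-0.005,-0.001,-0.2],[0.086,0.002,-0.005,-0.001,-0.2],[0.095,0.002,-0.005,-0.001,-0.2],[0.104,0.002,-0.005,-0.001,-0.2],[0.112,0.002,-0.005,-0.001,-0.2],[0.118,0.002,-0.005,-0.001,-0.2],[0.122,0.002,-0.005,-0.001,-0.2]]
  ]
}}

```text
clock: 6.65
position: [0.5329, -0.215, 0.0888]
ee_rot: [-0.0, 0.71, 0.704, -0.0]
contact_force: [0.4, -3.7, 1.9]
width: 0.0508
gripper_force: 1.7
```

```bash
python3 - <<'E'
from h import *
snap('top','t2');i=cv2.imread('pics/t2.png')
cv2.imwrite('pics/t2c.png',cv2.resize(i[190:290,200:400],None,fx=4,fy=4,interpolation=cv2.INTER_CUBIC))
L=lambda y:.5355+.0105*(y+.001)
plan([(L(y),y,.088,89.4) for y in (-.19,-.12,-.06,0.02,.075)])
E
```

```text
at [ 0.5329 -0.2146  0.0888] 89.47 6.7
[0.0307, 0.0005, 0.001, 0.0006]
[0.1182, 0.0006, 0.001, 0.0006]
[0.1932, 0.0007, 0.001, 0.0006]
[0.2932, 0.0008, 0.001, 0.0006]
[0.362, 0.0009, 0.001, 0.0006]
```

View pics/t2c.png

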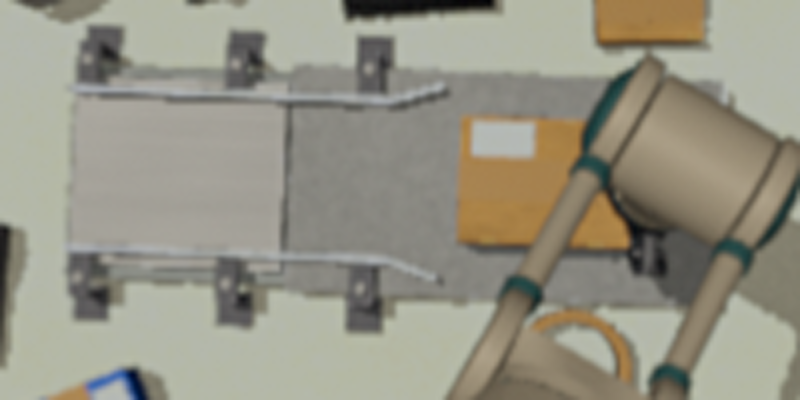

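The front edge runs from (460,117) to (458,243), so it is square and within about 1 mm of the lane's centre. I'll keep pushing.

>>> {"name": "move_arm", "arguments": {
  "deltas": [
    [[0.006,0,0.001,0,-0.2],[0.015,0,0.001,0,-0.2],[0.025,0,0.001,0,-0.2],[0.035,0,0.001,0,-0.2],[0.045,0,0.001,0,-0.2],[0.055,0,0.001,0,-0.2],[0.065,0,0.001,0,-0.2],[0.075,0,0.001,0,-0.2],[0.085,0,0.001,0,-0.2],[0.095,0,0.001,0,-0.2],[0.102,0,0.001,0,-0.2],[0.106,0,0.001,0,-0.2]]
  ]
}}

```text
clock: 7.9
position: [0.5337, -0.1301, 0.088]
ee_rot: [-0.0, 0.71, 0.704, -0.0]
contact_force: [-0.3, -2.6, 0.4]
width: 0.0512
gripper_force: 1.2
```

```bash
python3 - <<'E'
from h import *
snap('top','t3');i=cv2.imread('pics/t3.png')
cv2.imwrite('pics/t3c.png',cv2.resize(i[190:290,200:400],None,fx=4,fy=4,interpolation=cv2.INTER_CUBIC))
L=lambda y:.5355+.0105*(y+.001)
plan([(L(y),y,.088,89.4) for y in (-.06,0.02,.073)])
E
```

```text
at [ 0.5336 -0.1297  0.088 ] 89.47 7.95
[0.0871, 0.0007, -0.0001, 0.0005]
[0.1871, 0.0008, -0.0001, 0.0005]
[0.2534, 0.0009, -0.0001, 0.0005]
```

View pics/t3c.png

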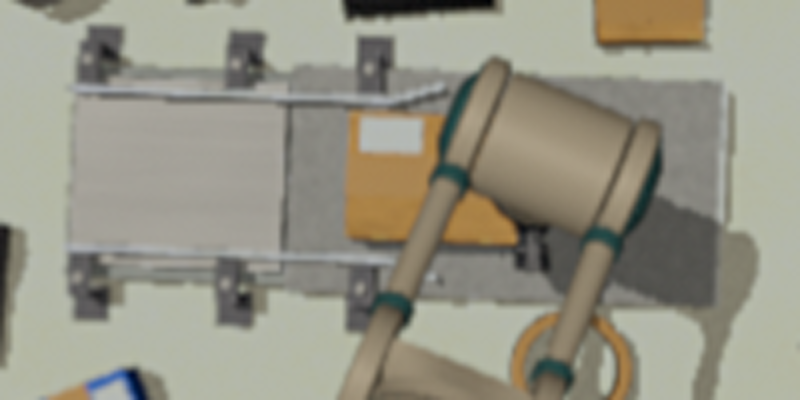

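The parcel has entered the lane. Its front edge is at about (348,173), and after allowing for parallax it is about 1–2 mm right of centre. Continuing.

>>> {"name": "move_arm", "arguments": {
  "deltas": [
    [[0.006,0.0003,0,0,-0.2],[0.016,0.0004,0,0,-0.2],[0.028,0.0005,0,0,-0.2],[0.04,0.0006,0,0,-0.2],[0.052,0.0006,0,0,-0.2],[0.064,0.0007,0,0,-0.2],[0.076,0.0007,0,0,-0.2],[0.088,0.0007,0,0,-0.2],[0.1,0.0007,0,0,-0.2],[0.112,0.0007,0,0,-0.2],[0.122,0.0007,0,0,-0.2],[0.128,0.0007,0,0,-0.2]]
  ]
}}

```text
clock: 9.15
position: [0.5353, -0.0277, 0.0881]
ee_rot: [-0.0, 0.71, 0.704, -0.0]
contact_force: [0.1, -1.9, -1.1]
width: 0.0514
gripper_force: 0.8
```

```bash
python3 - <<'E'
from h import *
L=lambda y:.5355+.0105*(y+.001)
plan([(L(y),y,.088,89.4) for y in (0.02,.073)])
E
```

```text
at [ 0.5353 -0.0277  0.0881] 89.48 9.15
[0.0596, -0.0001, 0.0001, 0.0006]
[0.1258, 0.0, 0.0001, 0.0006]
```

>>> {"name": "move_arm", "arguments": {
  "deltas": [
    [[0.006,0,0,0,-0.2],[0.016,0,0,0,-0.2],[0.028,0,0,0,-0.2],[0.04,0,0,0,-0.2],[0.052,0,0,0,-0.2],[0.064,0,0,0,-0.2],[0.076,0,0,0,-0.2],[0.088,0,0,0,-0.2],[0.1,0,0,0,-0.2],[0.112,0,0,0,-0.2],[0.12,0,0,0,-0.2],[0.125,0,0,0,-0.2]]
  ]
}}

```text
clock: 10.35
position: [0.5364, 0.0722, 0.0881]
ee_rot: [0.0, 0.71, 0.704, -0.0]
contact_force: [-0.6, -2.8, 0.4]
width: 0.0511
gripper_force: 1.0
```

>>> {"name": "move_arm", "arguments": {
  "deltas": [
    [[-0.01,0,0,0,-0.2],[-0.04,0,0,0,-0.2],[-0.08,0,-0.05,0,-0.2],[-0.1,0,-0.11,0,-0.2],[-0.1,0,-0.17,0,-0.2],[-0.1,0.06,-0.17,0,-0.2],[-0.1,0.12,-0.17,0,-0.2],[-0.1,0.18,-0.17,0,-0.2],[-0.1,0.2,-0.17,0,-0.2],[-0.1,0.2,-0.17,0,-0.2]]
  ]
}}

```text
clock: 11.35
position: [0.6977, -0.0109, 0.2227]
ee_rot: [-0.0, 0.711, 0.703, 0.0]
contact_force: [-1.0, -0.2, 0.0]
width: 0.0512
gripper_force: 0.0
```

```bash
python3 - <<'E'
from h import *
print(manip.get_state()['position'])
snap('top','t4');snap('side','s4');i=cv2.imread('pics/t4.png');s=cv2.imread('pics/s4.png')
cv2.imwrite('pics/t4c.png',np.hstack([cv2.resize(i[190:290,140:320],None,fx=3,fy=3,interpolation=cv2.INTER_CUBIC)[:,:540],cv2.resize(s[220:370,210:340],None,fx=2,fy=2)]))
E
```

```text
[ 0.69774242 -0.01087647  0.22265571]
```

View pics/t4c.png

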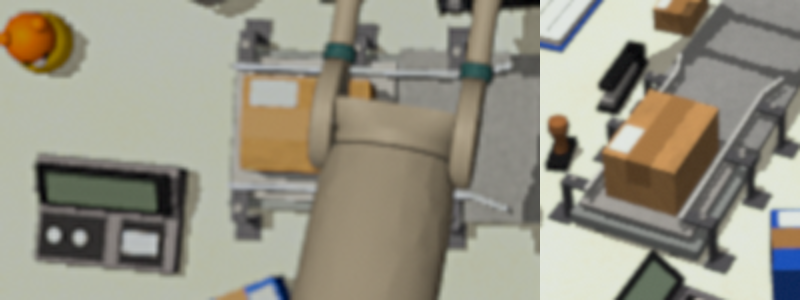

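The parcel stands squarely on the platter with clear margins: its front edge is at about y=0.213, against the platter's end at 0.235. Next is the print key, with the fingers shut.

```bash
python3 - <<'E'
from h import *
plan([(.411,.335,.2227,183.3)])
E
```

```text
at [ 0.6947 -0.0105  0.2234] 89.42 11.45
[0.4282, -0.359, 0.0009, -0.7824]
```

>>> {"name": "move_arm", "arguments": {
  "deltas": [
    [[0.428,-0.359,0,-0.782,1],[0.428,-0.359,0,-0.782,1],[0.428,-0.359,0,-0.782,1],[0.428,-0.359,0,-0.782,1],[0.428,-0.359,0,-0.782,1],[0.428,-0.359,0,-0.782,1],[0.428,-0.359,0,-0.782,1],[0.428,-0.359,0,-0.782,1],[0.428,-0.359,0,-0.782,1],[0.428,-0.359,0,-0.782,1],[0.428,-0.359,0,-0.782,1],[0.428,-0.359,0,-0.782,1]]
  ]
}}

```text
clock: 12.65
position: [0.4098, 0.3345, 0.2246]
ee_rot: [0.0, -0.029, 1.0, -0.0]
contact_force: [0.2, 0.2, 0.0]
width: 0.0001
gripper_force: 0.0
```

```bash
python3 - <<'E'
from h import *
plan([(.411,.335,.09,183.3)]);print(manip.get_state()['width'])
E
```

```text
at [0.4098 0.3345 0.2246] 183.34 12.65
[-0.0015, 0.0005, 0.1683, 0.0003]
5.767753490877162e-05
```

>>> {"name": "move_arm", "arguments": {
  "deltas": [
    [[-0.0015,0,0.05,0,1],[-0.0015,0,0.1,0,1],[-0.0015,0,0.15,0,1],[-0.0015,0,0.18,0,1],[-0.0015,0,0.2,0,1],[-0.0015,0,0.2,0,1],[-0.0015,0,0.2,0,1]]
  ]
}}

```text
clock: 13.35
position: [0.4129, 0.3347, 0.0646]
ee_rot: [0.0, -0.027, 1.0, 0.0]
contact_force: [-0.2, 0.5, 0.6]
width: 0.0
gripper_force: 0.0
```

```bash
python3 - <<'E'
from h import *
plan([(.411,.335,.04,183.3)])
snap('side','s5');snap('top','t5');i=cv2.imread('pics/t5.png');s=cv2.imread('pics/s5.png')
cv2.imwrite('pics/t5c.png',np.hstack([cv2.resize(s[310:430,215:325],None,fx=4,fy=4,interpolation=cv2.INTER_CUBIC),cv2.resize(i[190:290,140:230],None,fx=4,fy=4.8,interpolation=cv2.INTER_CUBIC)]))
E
```

```text
at [0.4129 0.3347 0.0646] 183.15 13.35
[0.0023, 0.0006, 0.0308, -0.0012]
```

View pics/t5c.png

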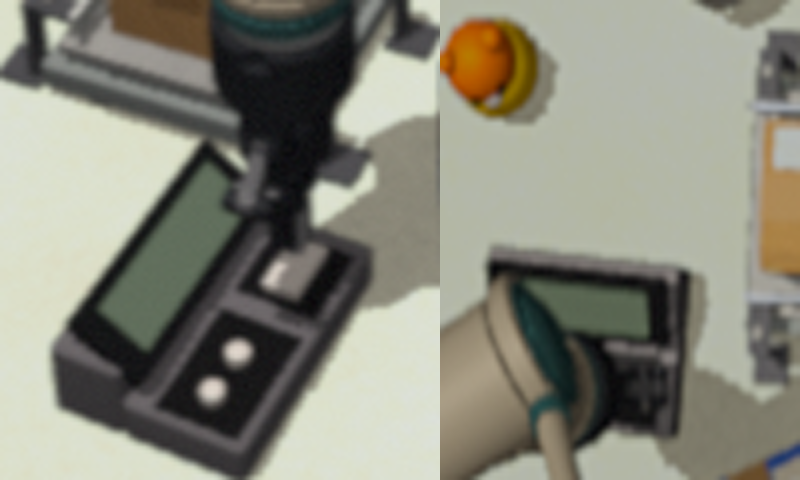

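The side picture shows the shut fingertips standing over the white bar at about (300,245), clear of the display. Pressing now.

>>> {"name": "move_arm", "arguments": {
  "deltas": [
    [[0.002,0,0.01,0,1],[0.002,0,0.018,0,1],[0.002,0,0.022,0,1],[0.002,0,0.025,0,1],[0.002,0,0.027,0,1],[0.002,0,0.027,0,1]]
  ]
}}

```text
clock: 14.05
position: [0.4109, 0.3349, 0.0424]
ee_rot: [-0.001, -0.029, 1.0, -0.0]
contact_force: [-1.8, -1.3, 3.5]
width: 0.0001
gripper_force: 1.8
```

>>> {"name": "move_arm", "arguments": {
  "deltas": [
    [[0,0,0.001,0,1],[0,0,0.002,0,1],[0,0,0.003,0,1],[0,0,0.004,0,1],[0,0,0.004,0,1]]
  ]
}}

```text
clock: 14.55
position: [0.4109, 0.3349, 0.0416]
ee_rot: [0.0, -0.029, 1.0, -0.0]
contact_force: [-4.8, -3.2, 19.6]
width: 0.0002
gripper_force: 9.9
```

Force has risen to about 20 N at a hard stop, so the key is fully down. I'll release it and retreat.

>>> {"name": "move_arm", "arguments": {
  "deltas": [
    [[0,0,-0.005,0,1],[0,0,-0.015,0,1],[0,0,-0.04,0,1],[0,0,-0.1,0,1],[0,0,-0.16,0,1],[0,0,-0.2,0,1],[0.1,0,-0.2,0,1],[0.13,0,-0.2,0,1],[0.13,0,-0.2,0,1],[0.13,0,-0.2,0,1]]
  ]
}}

```text
clock: 15.55
position: [0.3068, 0.3293, 0.1997]
ee_rot: [0.001, -0.03, 1.0, 0.0]
contact_force: [0.2, -0.0, 0.4]
width: -0.0001
gripper_force: 0.0
```

```bash
python3 - <<'E'
from h import *
snap('side','s6');snap('top','t6');i=cv2.imread('pics/t6.png');s=cv2.imread('pics/s6.png')
cv2.imwrite('pics/t6c.png',np.hstack([cv2.resize(s[180:430,200:360],None,fx=2.2,fy=2.2,interpolation=cv2.INTER_CUBIC),cv2.resize(i[180:300,145:290],(440,550),interpolation=cv2.INTER_CUBIC)]))
E
```

```text
(no output)
```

View pics/t6c.png

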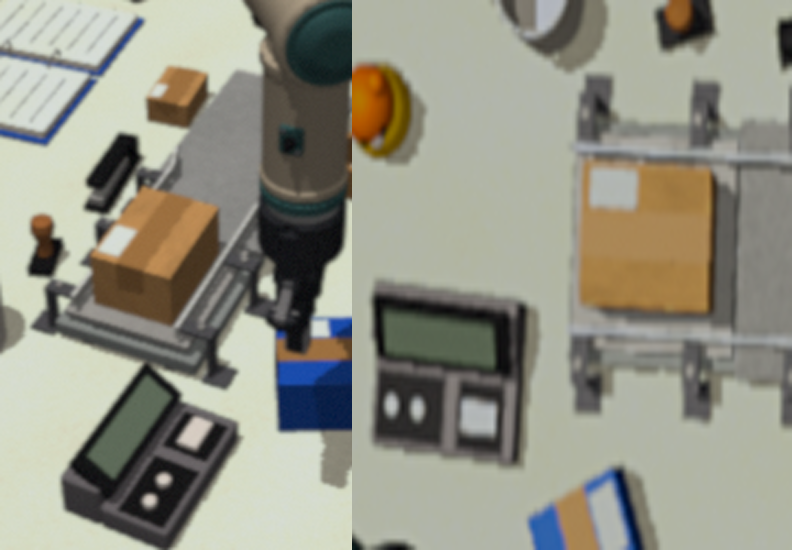

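The parcel stands wholly on the platter, clear of both rails. The key is up again and the hand is free.

```bash
python3 -c "
from rig import manip
print(manip.sign_off())"
```

```text
the job is handed in; nothing more can be done
None
```

The parcel was slid onto the platter without the parcel or hand touching a rail, the print key was pressed fully down and released, and the job was handed in at about 16 s.

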